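Nest the case feet top to tail in their tray

ROBOT

A 6-joint arm with a two-finger parallel gripper is mounted at the origin on the work surface. World frame = base frame: x ahead of the robot, y to its left, z up, the work surface at z = 0. Lengths are in mm, angles in rad, forces in N, time in s.
With the tool pointing down it reaches from about 350 to 875 mm from the base axis. Payload 4.2 kg.
Tool frame: the origin (TCP) lies midway between the tips of the shut fingers; the grasp point (between the pads) lies 19 mm behind it; y points along the fingers, x is the direction in which the jaws open and shut, and the axes are right-handed (so a half turn about y gives the same grasp; the last joint's range is limited). The gripper opens to 85 mm and grips with 20 to 120 N. Pads are 22 mm wide; open, the fingers measure 114 mm over their backs; the gripper's body (76 mm by 85 mm) begins 54 mm behind the grasp point. The pads swing forward as they close: fully open they stand 13 mm farther back than shut.
Start: joints at [1.45, 0.385, 0.008, 0, -1.194, -0.259], TCP at [231.676, 580.453, 231.312] pointing down, gripper open.
Joint ranges: [-3.14, 3.14], [-1.21, 2.06], [-1.07, 1.41], [-3.16, 2.05], [-2.99, -0.16], [-3.1, 3.1]. Speed limits (rad/s): [2.79, 2.79, 3.14, 3.14, 3.14, 3.14].

INTERFACE

Orientations are given as a unit quaternion [x, y, z, w].
In Python, from bench import read_state, get_image, job_done gives the robot as it stands.
- The arm moves only by the tool play_rows, never from a script. Its argument "series" is a list of rows, each a list of 7 numbers: the shift along the tool's x, y, z in m, then the turn, a rotation vector about the tool's x, y, z in rad, then the finger opening in m, from 0 to 0.0854. In form: [[x, y, z, wx, wy, wz, claw], ...]. A call has 1 to 10 rows; each row shifts and turns the pose as measured when the row begins, along the tool's axes as they then stand; what a row does not reach is not made up. A row lasts 1/10 s, in which the tool goes at most 50 mm and 8.59 degrees, less where a joint would pass 70% of its speed; a pose out of reach is approached as far as the arm can. A call with a gripper value outside its range is refused whole. The fingers move at their own pace and stop on an object; the grip force is fixed at half the most. Time passes only in rows, so rows that do not move let the fingers close. It gives the time, the measured TCP pose, the force and the opening at its end, in the units of the state.
- read_state(): the state, without advancing time (a new reading comes with each control period).
- get_image(name): name is "scene" or "side" or "wrist"; returns a dict with "color" (400x640x3 uint8, red, green, blue), "intrinsics" (3x3 intrinsics, pixels), "D" ([k1, k2, p1, p2, k3] as OpenCV has them; the pictures are not rectified), "origin" and "orientation" of the camera in the world. Camera axes: x right, y down, z forward; pixel columns grow to the right and rows downward; lengths in mm; the calibration is good to about 2 mm. A picture is of the moment at which its call begins. There is no depth.
- job_done(): hands the job in, once; it reports no verdict.
The state is a dict: "clock": time; "joints": joint angles; "joint_vel": joint speeds; "joint_efforts": joint torques, N m; "position": TCP position; "ee_rot": TCP orientation; "contact_force": force on the tool from outside, world axes, zero at the start; "wrist_torque": the same for the moment, N m; "gripper_width": finger opening in mm.
Only numpy, scipy, OpenCV 4.12 (cv2) and the standard library are available. Lean on these libraries where they do the work, as an engineer would, in place of code of your own. Each camera call takes 0.05 s, during which the arm holds its last target. There are 200 camera calls.

TASK

Pack the three hat-shaped aluminium case feet tightly in the blue tray: first stand the loose upright foot in the tray, crown up, and slide it along until its flange butts against the flange of the foot already there; let go of it. Then take the foot that lies in the yellow cradle, turn it crown down and set it gently between those two, so that its crown stands on both their flanges, its own flange lies flat and level on both their crowns, and it is in line with them over the tray. Do not drop or throw a foot or tip over the one already in the tray, and leave the mouse, jar, fan and screwdriver where they are.

Things in the scene. Friction and masses are not known exactly. Their poses are not given: they have to be found in the camera images.
- tray: Fixed shallow blue plastic tray on the dark grey desk, open on top, 158 x 72 mm outside, 10 mm high; walls and floor 4 mm thick, so the inside is 150 x 64 mm and its floor 4 mm above the desk. Origin: centre of its underside; x along its length (pointing roughly away from the robot), y across, z up.
- cradle: Fixed yellow V-shaped cradle, 70 mm long (x), 50 mm wide over its walls (y), 32 mm high; the V is open upward at 90 degrees, its bottom line runs along x, 10 mm above the desk. Origin: centre of its underside. The foot in it lies with its crown to the cradle's +x, which points roughly away from the robot, and downward.
- foot_a: Hat-shaped aluminium foot, about 100 g: round flange 56 mm diameter, 8 mm thick, with a coaxial solid crown 26 mm diameter, 32 mm long; 40 mm in all, blue band near the crown's end. All three feet are alike. Origin: centre of the flange's flat underside; z runs along the axis towards the crown's end. This one stands crown up in the tray, loose, a few mm short of the wall at the tray's +x end.
- foot_b: The same kind of foot, lying in the cradle's V: its axis points to the cradle's +x and about 37 degrees below the horizontal (crown end low). The flange is then its high end; its rim is clear of the cradle on both sides from about 34 mm above the desk. Origin and axes as foot_a; nested crown down, its origin is its highest face.
- foot_c: The same kind of foot, standing crown up on the desk between the cradle and the tray. Origin and axes as foot_a.
- mouse: Bystander: black computer mouse, 100 x 58 x 33 mm, origin under its middle.
- jar: Bystander: small jar with blue cap, 48 mm diameter, 58 mm high, origin at the centre of its underside.
- fan: Bystander: 120 x 120 x 25 mm case fan lying flat, grey frame with red blades, origin under its centre.
- screwdriver: Bystander: screwdriver lying on the desk, 170 mm long along its x, origin under its middle.
Things that resemble listed ones, but are neither listed nor needed, are in the scene too. What is shaped like the foot_b but green or pink is not meant.

How it is judged:
By the outcome, as a careful person would: the job done as asked, in the order asked, and still so for the second after the job is handed in, with the robot touching nothing.
It also fails if it takes over 54 s, if anything falls off the work surface, if the arm or the gripper's body presses on something with over 40 N, if the wrist force passes 120 N, or if a joint passes its speed limit or range.

## Working session

There is one attempt and no reset: what is moved stays moved. The work goes in short steps, Python scripts to look and compute and a tool call to move; the robot and the scene stay as the last step left them, time stands still between calls to the robot, and variables do not carry over. Pictures are saved under pics/ and viewed, about 8 in all and at most 12, crops included, and the job is handed in when it is done.

Besides the shell and the picture viewer there is one more tool, called after ">>>" by a JSON object that holds its "api" and its "payload". play_rows: Moves the arm, as the interface text tells. Its arguments: {"type":"object","properties":{"series":{"type":"array","items":{"type":"array","items":{"type":"number"}}}},"required":["series"]}

```bash
ls; mkdir -p pics; cat > h.py <<'E'
import numpy as np, cv2
from scipy.spatial.transform import Rotation as R
from bench import read_state, get_image, job_done
def snap(n,f):
    im=get_image(n); np.save(f'pics/{f}.npy',im,allow_pickle=True); cv2.imwrite(f'pics/{f}.png',im['color'][:,:,::-1]); return im
def load(f): return np.load(f'pics/{f}.npy',allow_pickle=True).item()
def cam(im):
    q=np.array(im['orientation'],float); Rm=R.from_quat(q).as_matrix() if q.size==4 else q.reshape(3,3)
    return np.array(im['intrinsics'],float),np.array(im['D'],float),Rm,np.array(im['origin'],float)
def ray(im,px):
    K,D,Rm,o=cam(im); p=cv2.undistortPoints(np.array(px,float).reshape(-1,1,2),K,D).reshape(-1,2)
    return o,np.c_[p,np.ones(len(p))]@Rm.T
def onz(im,px,z):
    o,d=ray(im,px); return o+d*((z-o[2])/d[:,2])[:,None]
def proj(im,P):
    K,D,Rm,o=cam(im); P=np.array(P,float).reshape(-1,3)
    return cv2.projectPoints((P-o)@Rm,np.zeros(3),np.zeros(3),K,D)[0].reshape(-1,2)
def crop(im,f,x0,y0,x1,y1,s):
    cv2.imwrite(f'pics/{f}.png',cv2.resize(im['color'][y0:y1,x0:x1,::-1],None,fx=s,fy=s,interpolation=cv2.INTER_CUBIC))
E
python3 - <<'E'
from h import *
a=snap('scene','s0'); b=snap('side','d0')
for i in(a,b): print(i['origin'],i['orientation'],i['intrinsics'],i['D'])
cv2.imwrite('pics/v1.png',np.vstack([a['color'],b['color']])[:,:,::-1][:, :][::1])
s=read_state(); print(s)
im=np.vstack([a['color'],b['color']])[:,:,::-1]
cv2.imwrite('pics/v1.png',im[:800])
E
```

```text
pics
[ 980.60908971 -620.37109919  580.5754526 ] [ 0.84025976  0.26096814 -0.15323624 -0.44986422] [[392.62042616   0.         320.75887719]
 [  0.         392.62042616 196.4686429 ]
 [  0.           0.           1.        ]] [-0.02710318  0.          0.          0.          0.        ]
[  37.63854481 -456.06463066  567.69299298] [ 0.81352133 -0.35889072  0.18277134 -0.41949391] [[368.52438694   0.         312.06594872]
 [  0.         368.52438694 198.89088216]
 [  0.           0.           1.        ]] [0.02795781 0.         0.         0.         0.        ]
{'clock': 0.1, 'joints': array([ 1.44957980e+00,  3.85467865e-01,  6.76228731e-03, -4.23421382e-04,
       -1.19402624e+00, -2.58646177e-01]), 'joint_vel': array([-0.00023715, -0.00224743,  0.00272083,  0.00177098,  0.00185537,
       -0.00080908]), 'joint_efforts': array([-1.15541065e-03, -3.93318880e+01,  1.88931924e+01,  4.19804737e+00,
       -2.57233754e-03,  7.56970508e-06]), 'position': array([231.51161538, 579.97132938, 230.3397466 ]), 'ee_rot': array([ 0.39712138, -0.58501047,  0.58585957, -0.39601253]), 'contact_force': array([-0.64409046, -0.02209603, -0.12949539]), 'wrist_torque': array([0.01123482, 0.04889984, 0.01218117]), 'gripper_width': 85.13113243991138}
```

View pics/s0.png

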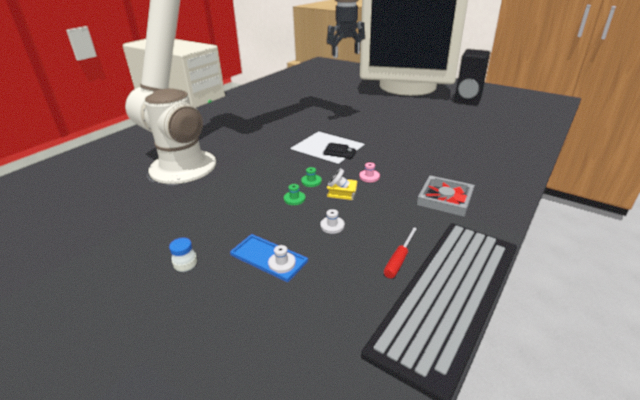

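View pics/d0.png

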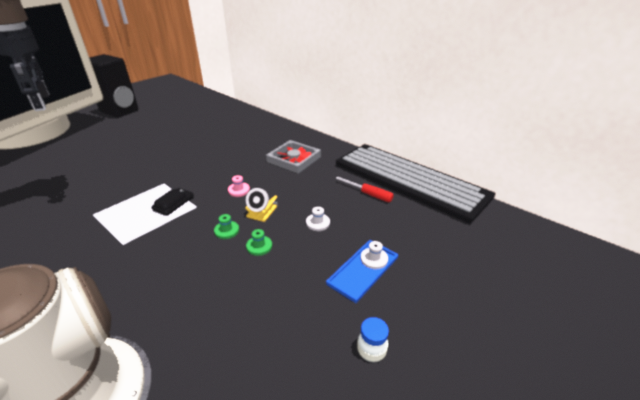

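Scene: the real feet are at (282,258) in the tray, (332,222) loose and (342,183) in the cradle. Lookalikes are green at (311,178) and (294,195), and pink at (369,173). In the side view the same real feet are at (375,255), (318,218) and (258,203). Next, close crops of both.

```bash
python3 - <<'E'
from h import *
crop(load('s0'),'c1',225,165,385,285,5)
crop(load('d0'),'c2',240,180,400,300,5)
E
```

```text
(no output)
```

View pics/c1.png

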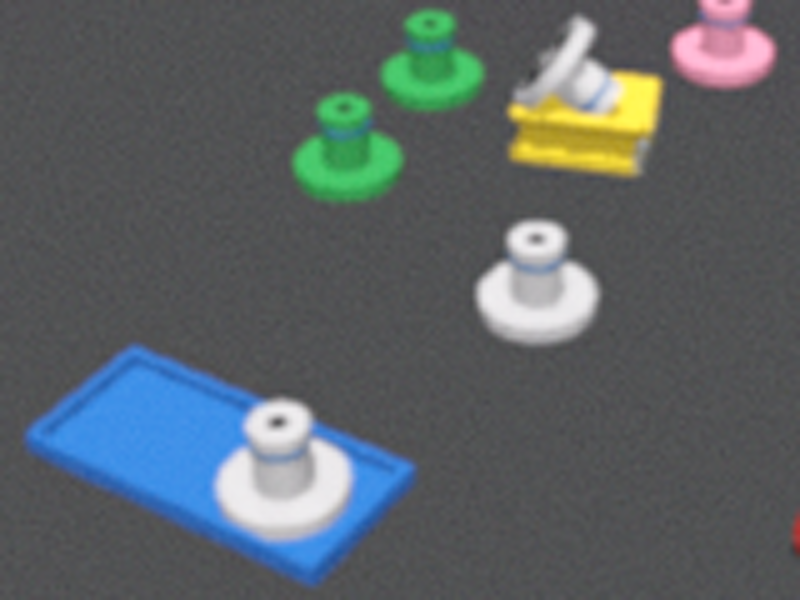

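View pics/c2.png

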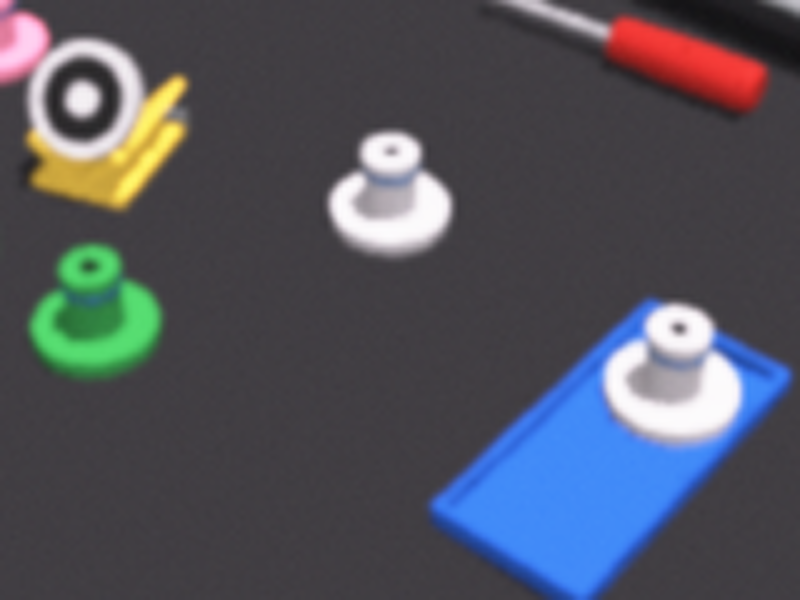

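```bash
python3 - <<'E'
from h import *
a=load('s0'); b=load('d0')
f=lambda l,x,y:np.array([[x+(u+.5)/5-.5,y+(v+.5)/5-.5] for u,v in l])
A=lambda *l:f(l,225,165); B=lambda *l:f(l,240,180)
np.set_printoptions(precision=1,suppress=True)
print('a',onz(a,A((278,422)),44),onz(b,B((679,327)),44))
print('c',onz(a,A((537,239)),40),onz(b,B((390,151)),40))
t=onz(a,A((27,432),(135,346),(414,467),(313,572)),10); print(t, [np.linalg.norm(t[i]-t[i-1]) for i in range(4)],t.mean(0))
t=onz(b,B((433,504),(650,300),(790,374)),10); print(t,[np.linalg.norm(t[i]-t[i-1]) for i in range(3)],(t[0]+t[2])/2)
# foot b flange underside centre triangulate
o1,d1=ray(b,B((85,98)));
# cradle top corners
print('cr scene',onz(a,A((510,108),(660,77),(640,130)),32)); print('cr side',onz(b,B((184,80),(184,124),(34,138)),32))
print('cr side bottom',onz(b,B((34,183),(122,208)),0),'scene bottom',onz(a,A((512,158),(637,174)),0))
print('jar etc',onz(a,[[181,245]],58), onz(a,[[397,262]],10))
E
```

```text
a [[ 543.  -167.7   44. ]] [[ 543.8 -168.    44. ]]
c [[557.    4.6  40. ]] [[557.    4.8  40. ]]
[[ 427.1 -206.2   10. ]
 [ 424.8 -135.    10. ]
 [ 582.9 -129.    10. ]
 [ 586.5 -201.7   10. ]] [np.float64(159.4716826918674), np.float64(71.22247585671056), np.float64(158.2775150134128), np.float64(72.74532528075784)] [ 505.3 -168.    10. ]
[[ 425.4 -136.    10. ]
 [ 582.6 -129.5   10. ]
 [ 584.1 -201.2   10. ]] [np.float64(171.55848944327846), np.float64(157.32606392172195), np.float64(71.72209762274379)] [ 504.8 -168.6   10. ]
cr scene [[472.4 105.1  32. ]
 [522.5 175.9  32. ]
 [541.3 124.1  32. ]]
cr side [[539.1 128.7  32. ]
 [513.4 101.1  32. ]
 [456.7 146.6  32. ]]
cr side bottom [[457.9 153.4   0. ]
 [474.1 106.1   0. ]] scene bottom [[472.6 105.8   0. ]
 [537.  129.4   0. ]]
jar etc [[ 374.4 -285.1   58. ]] [[747.3 -34.2  10. ]]
```

Crops: crown tops are at c1 (278,422) and (537,239), and c2 (679,327) and (390,151). The foot in the cradle is metallic and tilted, with its flange centre near c1 (553,62) and c2 (85,98). Both views agree to 1 mm and the sizes match. Next I fit foot_b's pose, locate the lookalikes and check the tool axes.

```bash
cat >> h.py <<'E'
np.set_printoptions(precision=3,suppress=True)
def rows(P,jaw,app,n=None):
    """tool-frame remaining shift (m) and rotvec to TCP P with jaw axis and approach axis"""
    s=read_state(); T=R.from_quat(s['ee_rot'])
    y=np.array(app,float);y/=np.linalg.norm(y); x=np.array(jaw,float); x-=y*(x@y); x/=np.linalg.norm(x)
    best=None
    for sg in(1,-1):
        G=R.from_matrix(np.c_[sg*x,y,np.cross(sg*x,y)]); rv=(T.inv()*G).as_rotvec()
        if best is None or np.linalg.norm(rv)<np.linalg.norm(best): best=rv
    d=np.array(P,float)-s['position']
    print('t',round(s['clock'],2),'pos',s['position'],'j',s['joints'],'F',s['contact_force'],'w',s['gripper_width'])
    print('world d',d,'tool d(m)',T.inv().apply(d)/1000,'rotvec',best,'n>=',np.linalg.norm(d)/50,np.linalg.norm(best)/.15)
    print('tool axes\n',T.as_matrix())
E
python3 - <<'E'
from h import *
from scipy.optimize import least_squares
a=load('s0'); b=load('d0')
f=lambda l,x,y:np.array([[x+(u+.5)/5-.5,y+(v+.5)/5-.5] for u,v in l])
A=lambda *l:f(l,225,165); B=lambda *l:f(l,240,180)
print('green',onz(a,A((430,22),(345,107)),40)[:,:2],onz(b,B((90,265)),40)[:,:2],'pink',onz(a,A((725,0)),40)[:,:2])
# foot_b origin: side ellipse centre; triangulate with scene flange centre(mid-thickness)
o1,d1=ray(b,B((83,98))); o2,d2=ray(a,A((553,60)))
M=np.c_[d1[0],-d2[0]]; t=np.linalg.lstsq(M,o2-o1,rcond=None)[0]; print('tri',o1+d1[0]*t[0],o2+d2[0]*t[1])
# silhouette fit: extremes of underside ellipse in side; flange ends in scene
def model(p):
    c=p[:3]; ax=np.array([np.cos(p[3])*np.cos(p[4]),np.sin(p[3])*np.cos(p[4]),-np.sin(p[4])])
    u=np.cross(ax,[0,0,1]);u/=np.linalg.norm(u);v=np.cross(u,ax)
    th=np.linspace(0,2*np.pi,181); ring=lambda r,h:c+ax*h+r*(np.cos(th)[:,None]*u+np.sin(th)[:,None]*v)
    return ring(28,0),ring(28,8),ring(13,8),ring(13,40)
def res(p):
    r=model(p); s=proj(b,r[0]); q0=proj(a,np.vstack([r[0],r[1]]))
    e=[s[:,0].min(),s[:,0].max(),s[:,1].min(),s[:,1].max(), q0[:,0].min(),q0[:,0].max(),q0[:,1].min(),q0[:,1].max()]
    m1=B((28,39),(141,158)); m2=A((513,14),(598,108))
    m=[m1[0,0],m1[1,0],m1[0,1],m1[1,1],m2[0,0],m2[1,0],m2[0,1],m2[1,1]]
    return np.array(e)-m
p0=[480,135,50,.33,.65]
r=least_squares(res,p0,diff_step=1e-3); print(r.x,np.rad2deg(r.x[3:]),r.fun)
im=[]
for i,(x0,y0,k) in((a,(315,160,1)),(b,(235,180,1))):
    c=cv2.resize(i['color'][y0:y0+50,x0:x0+50,::-1],None,fx=8,fy=8,interpolation=cv2.INTER_CUBIC)
    for pp,col in((r.x,(0,0,255)),):
        for ring in model(pp): cv2.polylines(c,[np.int32(((proj(i,ring)-[x0,y0])+.5)*8)],True,col,1)
    im.append(c)
cv2.imwrite('pics/v5.png',np.hstack(im))
rows([557,4.7,160],[-.035,1,0],[0,0,-1])
E
```

```text
green [[389.978 145.664]
 [406.604  47.995]] [[407.688  47.039]] pink [[516.27  257.882]]
tri [479.895 135.111  49.091] [479.898 135.132  49.119]
[478.82  132.897  51.301   0.606   0.764] [34.749 43.78 ] [-0.196  0.006  0.168 -0.651  0.034 -0.297  0.262  0.251]
t 0.1 pos [231.512 579.971 230.34 ] j [ 1.45   0.385  0.007 -0.    -1.194 -0.259] F [-0.644 -0.022 -0.129] w 85.13113243991138
world d [ 325.488 -575.271  -70.34 ] tool d(m) [0.413 0.071 0.516] rotvec [ 0.    -0.415  0.002] n>= 13.294020774372298 2.7667281063718803
tool axes
 [[-0.371 -0.001  0.929]
 [-0.929 -0.002 -0.371]
 [ 0.002 -1.     0.   ]]
```

View pics/v5.png

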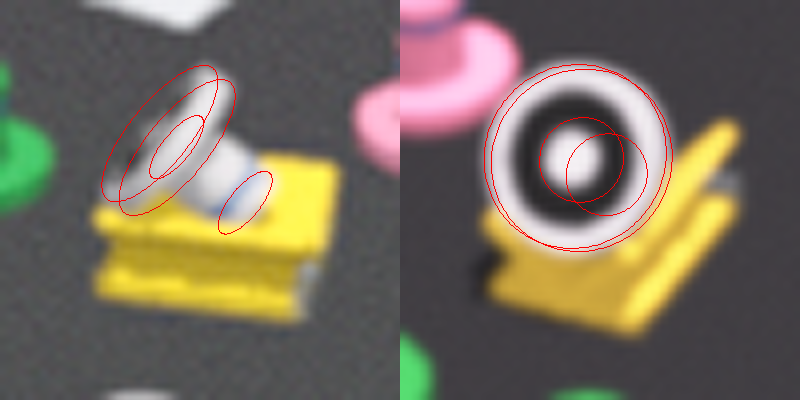

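The free fit's yaw and pitch are poor: the crown overlay misses. The triangulated flange centre (479.8,135.1,49.2) lies on the cradle's axis, so I use that with the given 37° and cradle yaw 0.33. Next, plan the move over foot_c.

```bash
cat >> h.py <<'E'
def plan(P,jaw,app,n,nr=None,w=.085,keep=False):
    s=read_state(); T=R.from_quat(s['ee_rot']); nr=nr or n
    y=np.array(app,float);y/=np.linalg.norm(y); x=np.array(jaw,float); x-=y*(x@y); x/=np.linalg.norm(x)
    c=[R.from_matrix(np.c_[g*x,y,np.cross(g*x,y)]) for g in(1,-1)]
    rv=min(((T.inv()*G).as_rotvec() for G in c),key=np.linalg.norm)
    d=(np.array(P,float)-s['position'])/n
    print('t',round(s['clock'],2),'pos',s['position'],'j',s['joints'],'F',s['contact_force'],'w',round(s['gripper_width'],1),'| d/row',round(np.linalg.norm(d),1),'rot',rv)
    for i in range(n):
        r=rv/nr if i<nr else rv*0
        Ti=T*R.from_rotvec(rv*min(i/nr,1))
        print(list(np.r_[np.round(Ti.inv().apply(d)/1000,4),np.round(r,3),w]))
E
python3 - <<'E'
from h import *
plan([557,4.7,120],[-.035,1,0],[0,0,-1],16,4,.06)
E
```

```text
t 0.1 pos [231.512 579.971 230.34 ] j [ 1.45   0.385  0.007 -0.    -1.194 -0.259] F [-0.644 -0.022 -0.129] w 85.1 | d/row 41.9 rot [ 0.    -0.415  0.002]
[np.float64(0.0258), np.float64(0.007), np.float64(0.0322), np.float64(0.0), np.float64(-0.104), np.float64(0.0), np.float64(0.06)]
[np.float64(0.029), np.float64(0.0069), np.float64(0.0294), np.float64(0.0), np.float64(-0.104), np.float64(0.0), np.float64(0.06)]
[np.float64(0.0319), np.float64(0.0069), np.float64(0.0262), np.float64(0.0), np.float64(-0.104), np.float64(0.0), np.float64(0.06)]
[np.float64(0.0345), np.float64(0.0069), np.float64(0.0228), np.float64(0.0), np.float64(-0.104), np.float64(0.0), np.float64(0.06)]
[np.float64(0.0366), np.float64(0.0069), np.float64(0.0191), np.float64(0.0), np.float64(-0.0), np.float64(0.0), np.float64(0.06)]
[np.float64(0.0366), np.float64(0.0069), np.float64(0.0191), np.float64(0.0), np.float64(-0.0), np.float64(0.0), np.float64(0.06)]
[np.float64(0.0366), np.float64(0.0069), np.float64(0.0191), np.float64(0.0), np.float64(-0.0), np.float64(0.0), np.float64(0.06)]
[np.float64(0.0366), np
[... 455 characters left out ...]
t64(-0.0), np.float64(0.0), np.float64(0.06)]
[np.float64(0.0366), np.float64(0.0069), np.float64(0.0191), np.float64(0.0), np.float64(-0.0), np.float64(0.0), np.float64(0.06)]
[np.float64(0.0366), np.float64(0.0069), np.float64(0.0191), np.float64(0.0), np.float64(-0.0), np.float64(0.0), np.float64(0.06)]
[np.float64(0.0366), np.float64(0.0069), np.float64(0.0191), np.float64(0.0), np.float64(-0.0), np.float64(0.0), np.float64(0.06)]
[np.float64(0.0366), np.float64(0.0069), np.float64(0.0191), np.float64(0.0), np.float64(-0.0), np.float64(0.0), np.float64(0.06)]
[np.float64(0.0366), np.float64(0.0069), np.float64(0.0191), np.float64(0.0), np.float64(-0.0), np.float64(0.0), np.float64(0.06)]
```

>>> {"api": "play_rows", "payload": {"series": [[0.026, 0.006, 0.032, 0, -0.104, 0, 0.06], [0.029, 0.006, 0.0295, 0, -0.104, 0, 0.06], [0.032, 0.006, 0.026, 0, -0.104, 0, 0.06], [0.0345, 0.006, 0.023, 0, -0.104, 0, 0.06], [0.0365, 0.006, 0.019, 0, 0, 0, 0.06], [0.0365, 0.006, 0.019, 0, 0, 0, 0.06], [0.0365, 0.006, 0.019, 0, 0, 0, 0.06], [0.0365, 0.006, 0.019, 0, 0, 0, 0.06], [0.0365, 0.006, 0.019, 0, 0, 0, 0.06], [0.0365, 0.006, 0.019, 0, 0, 0, 0.06]]}}

```text
clock: 1.1
position: [442.6, 213.6, 165.0]
ee_rot: [0.518, -0.483, 0.484, -0.513]
contact_force: [0.6, 1.1, -0.5]
gripper_width: 60.1
```

```bash
sed -i 's/print(list(np.r_\[\(.*\)\]))$/print(np.r_[\1].tolist())/' h.py; python3 - <<'E'
from h import *
plan([557,4.7,100],[-.035,1,0],[0,0,-1],8,2,.06)
E
```

```text
t 1.1 pos [442.565 213.584 164.959] j [ 0.782  0.225 -0.407  0.002 -0.946  0.852] F [ 0.594  1.121 -0.488] w 60.1 | d/row 30.9 rot [0.004 0.029 0.005]
[0.0269, 0.0082, 0.0126, 0.002, 0.014, 0.003, 0.06]
[0.0268, 0.0082, 0.013, 0.002, 0.014, 0.003, 0.06]
[0.0266, 0.0081, 0.0134, 0.0, 0.0, 0.0, 0.06]
[0.0266, 0.0081, 0.0134, 0.0, 0.0, 0.0, 0.06]
[0.0266, 0.0081, 0.0134, 0.0, 0.0, 0.0, 0.06]
[0.0266, 0.0081, 0.0134, 0.0, 0.0, 0.0, 0.06]
[0.0266, 0.0081, 0.0134, 0.0, 0.0, 0.0, 0.06]
[0.0266, 0.0081, 0.0134, 0.0, 0.0, 0.0, 0.06]
```

>>> {"api": "play_rows", "payload": {"series": [[0.027, 0.008, 0.0125, 0.002, 0.014, 0.003, 0.06], [0.027, 0.008, 0.013, 0.002, 0.014, 0.003, 0.06], [0.0265, 0.008, 0.0135, 0, 0, 0, 0.06], [0.0265, 0.008, 0.0135, 0, 0, 0, 0.06], [0.0265, 0.008, 0.0135, 0, 0, 0, 0.06], [0.0265, 0.008, 0.0135, 0, 0, 0, 0.06], [0.0265, 0.008, 0.0135, 0, 0, 0, 0.06], [0.0265, 0.008, 0.0135, 0, 0, 0, 0.06], [0.003, 0, 0.001, 0, 0, 0, 0.06]]}}

```text
clock: 2.0
position: [560.5, -12.4, 94.5]
ee_rot: [0.509, -0.495, 0.491, -0.505]
contact_force: [-0.2, -0.3, 0.4]
gripper_width: 60.0
```

```bash
python3 - <<'E'
from h import *
plan([557,4.7,13],[-.035,1,0],[0,0,-1],5,2,.06)
E
```

```text
t 2.0 pos [560.454 -12.427  94.512] j [ 0.266  0.417 -0.325 -0.001 -0.836  1.333] F [-0.223 -0.313  0.392] w 60.0 | d/row 16.7 rot [ 0.007 -0.007  0.001]
[-0.0035, 0.0163, -0.0005, 0.004, -0.004, 0.0, 0.06]
[-0.0035, 0.0163, -0.0005, 0.004, -0.004, 0.0, 0.06]
[-0.0034, 0.0163, -0.0006, 0.0, -0.0, 0.0, 0.06]
[-0.0034, 0.0163, -0.0006, 0.0, -0.0, 0.0, 0.06]
[-0.0034, 0.0163, -0.0006, 0.0, -0.0, 0.0, 0.06]
```

>>> {"api": "play_rows", "payload": {"series": [[-0.012, 0.005, -0.002, 0.004, -0.004, 0, 0.06], [-0.005, 0.012, -0.001, 0.004, -0.003, 0, 0.06], [0, 0.016, 0, 0, 0, 0, 0.06], [0, 0.014, 0, 0, 0, 0, 0.06], [0, 0, 0, 0, 0, 0, 0.06]]}}

```text
clock: 2.5
position: [554.5, 8.7, 45.3]
ee_rot: [-0.509, 0.491, -0.491, 0.509]
contact_force: [-0.5, -0.1, -0.9]
gripper_width: 59.9
```

```bash
python3 - <<'E'
from h import *
plan([557,4.7,12.5],[-.035,1,0],[0,0,-1],2,1,.06)
E
```

```text
t 2.5 pos [554.517   8.688  45.35 ] j [ 0.308  0.472 -0.392  0.    -0.707  1.299] F [-0.519 -0.092 -0.862] w 59.9 | d/row 16.6 rot [-0.     0.001  0.   ]
[0.002, 0.0164, 0.0012, -0.0, 0.001, 0.0, 0.06]
[0.002, 0.0164, 0.0012, -0.0, 0.0, 0.0, 0.06]
```

>>> {"api": "play_rows", "payload": {"series": [[0.003, 0.012, 0.002, 0, 0, 0, 0.06], [0.001, 0.012, 0.001, 0, 0, 0, 0.05], [0, 0.007, 0, 0, 0, 0, 0.04], [0, 0.001, 0, 0, 0, 0, 0.035]]}}

```text
clock: 2.9
position: [558.2, 7.0, 12.3]
ee_rot: [-0.509, 0.49, -0.491, 0.511]
contact_force: [0.3, -0.3, -0.3]
gripper_width: 34.9
```

```bash
python3 - <<'E'
from h import *
plan([557,4.7,12.5],[-.035,1,0],[0,0,-1],1,1,.035)
E
```

```text
t 2.9 pos [558.218   7.034  12.329] j [ 0.303  0.525 -0.409  0.    -0.633  1.307] F [ 0.269 -0.296 -0.334] w 34.9 | d/row 2.6 rot [-0.003  0.004 -0.001]
[0.0023, -0.0002, -0.0013, -0.003, 0.004, -0.001, 0.035]
```

Centre the last 2 mm, then close.

>>> {"api": "play_rows", "payload": {"series": [[0.0025, 0, -0.001, 0, 0, 0, 0.035], [0.0005, 0, 0, 0, 0, 0, 0.03], [0, 0, 0, 0, 0, 0, 0.015], [0, 0, 0, 0, 0, 0, 0.01], [0, 0, 0, 0, 0, 0, 0.01]]}}

```text
clock: 3.4
position: [557.7, 3.5, 13.0]
ee_rot: [-0.508, 0.489, -0.491, 0.511]
contact_force: [-0.5, -0.8, -1.0]
gripper_width: 24.5
```

>>> {"api": "play_rows", "payload": {"series": [[0, -0.01, 0, 0, 0, 0, 0.01], [0, -0.02, 0, 0, 0, 0, 0.01], [0.008, -0.02, -0.003, 0, 0, 0, 0.01], [0.02, -0.006, -0.009, 0, 0, 0, 0.01], [0.03, 0, -0.014, 0, 0, 0, 0.01], [0.03, 0, -0.014, 0, 0, 0, 0.01], [0.03, 0, -0.014, 0, 0, 0, 0.01], [0.025, 0, -0.012, 0, 0, 0, 0.01], [0.01, 0, -0.005, 0, 0, 0, 0.01], [0, 0, 0, 0, 0, 0, 0.01]]}}

```text
clock: 4.4
position: [492.8, -156.5, 77.7]
ee_rot: [-0.507, 0.486, -0.492, 0.514]
contact_force: [0.2, 0.1, -1.3]
gripper_width: 24.6
```

```bash
python3 - <<'E'
from h import *
plan([474.2,-170.1,24],[-.035,1,0],[0,0,-1],4,2,.01)
E
```

```text
t 4.4 pos [ 492.751 -156.547   77.686] j [ 0.006  0.37  -0.463 -0.001 -0.726  1.608] F [ 0.204  0.095 -1.288] w 24.6 | d/row 14.6 rot [-0.013  0.007 -0.   ]
[0.0032, 0.0134, -0.0049, -0.006, 0.004, -0.0, 0.01]
[0.0032, 0.0134, -0.0049, -0.006, 0.004, -0.0, 0.01]
[0.0032, 0.0134, -0.0048, -0.0, 0.0, -0.0, 0.01]
[0.0032, 0.0134, -0.0048, -0.0, 0.0, -0.0, 0.01]
```

>>> {"api": "play_rows", "payload": {"series": [[0.008, 0, -0.012, -0.006, 0.004, 0, 0.01], [0.005, 0.01, -0.006, -0.006, 0.003, 0, 0.01], [0, 0.015, 0, 0, 0, 0, 0.01], [0, 0.015, 0, 0, 0, 0, 0.01], [0, 0.005, 0, 0, 0, 0, 0.01], [0, 0, 0, 0, 0, 0, 0.01]]}}

```text
clock: 5.0
position: [475.0, -168.8, 30.2]
ee_rot: [-0.509, 0.49, -0.49, 0.51]
contact_force: [-0.5, -0.9, -1.6]
gripper_width: 24.2
```

```bash
python3 - <<'E'
from h import *
plan([474.2,-170.1,19],[-.035,1,0],[0,0,-1],1,1,.01)
E
```

```text
t 5.0 pos [ 474.967 -168.76    30.195] j [-0.019  0.432 -0.529 -0.001 -0.609  1.629] F [-0.456 -0.862 -1.635] w 24.2 | d/row 11.3 rot [-0.001  0.004 -0.   ]
[0.0013, 0.0112, -0.0008, -0.001, 0.004, -0.0, 0.01]
```

>>> {"api": "play_rows", "payload": {"series": [[0.001, 0.007, -0.0005, 0, 0.003, 0, 0.01], [0, 0.003, 0, 0, 0, 0, 0.01], [0, 0.001, 0, 0, 0, 0, 0.01]]}}

```text
clock: 5.3
position: [475.4, -169.4, 19.0]
ee_rot: [-0.509, 0.49, -0.491, 0.51]
contact_force: [-0.1, 0.7, -1.4]
gripper_width: 24.2
```

```bash
python3 - <<'E'
from h import *
plan([474.2,-170.1,17],[-.035,1,0],[0,0,-1],1,1,.01)
E
```

```text
t 5.3 pos [ 475.445 -169.372   18.983] j [-0.02   0.451 -0.537 -0.    -0.58   1.629] F [-0.061  0.66  -1.411] w 24.2 | d/row 2.5 rot [-0.002  0.002 -0.   ]
[0.0007, 0.002, -0.0013, -0.002, 0.002, -0.0, 0.01]
```

>>> {"api": "play_rows", "payload": {"series": [[0, 0.001, 0, 0, 0, 0, 0.01], [0, 0.001, 0, 0, 0, 0, 0.01]]}}

```text
clock: 5.5
position: [475.9, -169.4, 17.2]
ee_rot: [-0.508, 0.49, -0.491, 0.51]
contact_force: [0.4, 0.8, -1.8]
gripper_width: 24.3
```

>>> {"api": "play_rows", "payload": {"series": [[0, 0.0005, 0, 0, 0, 0, 0.01], [0, 0.0005, 0, 0, 0, 0, 0.01]]}}

```text
clock: 5.7
position: [476.2, -169.5, 16.6]
ee_rot: [-0.508, 0.49, -0.492, 0.51]
contact_force: [-0.9, 1.0, 2.0]
gripper_width: 24.4
```

>>> {"api": "play_rows", "payload": {"series": [[0, 0, 0.003, 0, 0, 0, 0.01], [0, 0, 0.003, 0, 0, 0, 0.01], [0, 0, 0.003, 0, 0, 0, 0.01], [0, 0, 0.001, 0, 0, 0, 0.01]]}}

```text
clock: 6.1
position: [487.4, -169.2, 16.9]
ee_rot: [-0.508, 0.489, -0.492, 0.51]
contact_force: [-0.8, -0.6, -1.2]
gripper_width: 24.1
```

```bash
python3 - <<'E'
from h import *
plan([488.1,-169.6,16.7],[-.035,1,0],[0,0,-1],1,1,.01)
b=snap('side','d1'); crop(b,'c6',310,215,400,285,8)
E
```

```text
t 6.1 pos [ 487.372 -169.153   16.915] j [-0.019  0.467 -0.514  0.    -0.585  1.627] F [-0.793 -0.618 -1.175] w 24.1 | d/row 0.9 rot [-0.005  0.002  0.   ]
[0.0005, 0.0002, 0.0007, -0.005, 0.002, 0.0, 0.01]
```

View pics/c6.png

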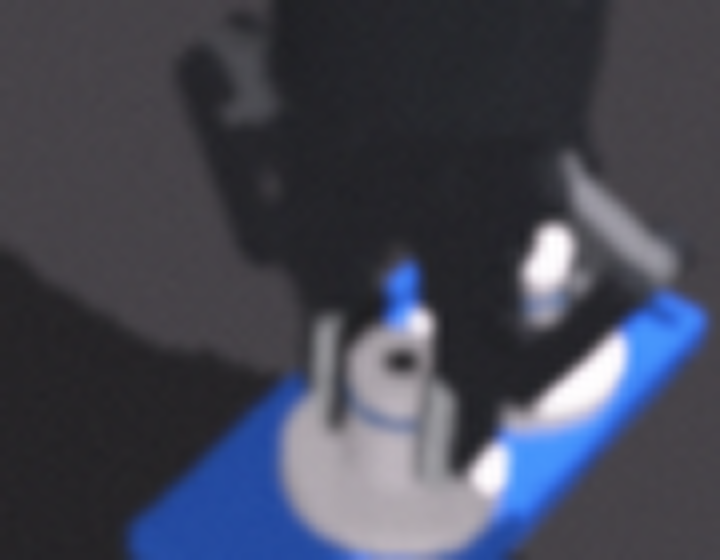

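>>> {"api": "play_rows", "payload": {"series": [[0, 0.0003, 0.001, 0, 0, 0, 0.01], [0, 0, 0.001, 0, 0, 0, 0.01], [0, 0, 0, 0, 0, 0, 0.01]]}}

```text
clock: 6.45
position: [488.4, -169.1, 16.5]
ee_rot: [-0.509, 0.49, -0.491, 0.51]
contact_force: [0.1, -1.0, -1.4]
gripper_width: 24.4
```

>>> {"api": "play_rows", "payload": {"series": [[0, 0, 0, 0, 0, 0, 0.028], [0, 0, 0, 0, 0, 0, 0.036], [0, 0, 0, 0, 0, 0, 0.045], [0, -0.005, 0, 0, 0, 0, 0.05], [0, -0.015, 0, 0, 0, 0, 0.05], [0, -0.03, 0, 0, 0, 0, 0.05], [0, -0.04, 0, 0, 0, 0, 0.085], [-0.02, -0.04, -0.01, 0, 0, 0, 0.085], [-0.04, -0.02, -0.01, 0, 0, 0, 0.085], [-0.04, 0, 0, 0, 0, 0, 0.085]]}}

```text
clock: 7.45
position: [465.7, -70.4, 174.0]
ee_rot: [-0.506, 0.491, -0.494, 0.509]
contact_force: [1.1, 0.4, -0.0]
gripper_width: 84.7
```

```bash
python3 - <<'E'
from h import *
b=snap('side','d2'); a=snap('scene','s2')
i1=cv2.resize(b['color'][225:305,315:405,::-1],None,fx=4.4,fy=4.4,interpolation=cv2.INTER_CUBIC)
i2=cv2.resize(a['color'][225:305,225:315,::-1],None,fx=4.4,fy=4.4,interpolation=cv2.INTER_CUBIC)
cv2.imwrite('pics/c7.png',np.hstack([i1,i2])); print(i1.shape)
s=read_state();print(s['position'],s['joints'],s['clock'])
E
```

```text
(352, 396, 3)
[465.399 -68.083 172.427] [ 0.201  0.176 -0.448 -0.    -0.943  1.406] 7.55
```

View pics/c7.png

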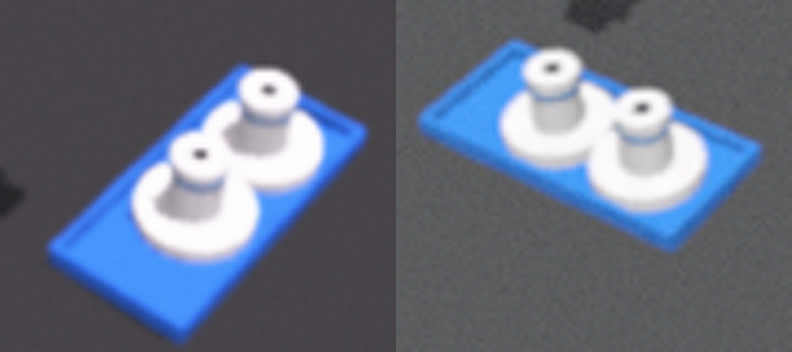

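Both feet are upright and appear to touch. Hole centres are at side (268,90) and (200,155), and scene (642,108) and (552,68). I'll measure the spacing by finding the dark holes.

```bash
python3 - <<'E'
from h import *
def hole(im,p,r=3):
    g=im['color'].astype(float).mean(2); x0,y0=int(round(p[0])),int(round(p[1]))
    w=g[y0-r:y0+r+1,x0-r:x0+r+1]; w=np.clip(w.max()*.8-w,0,None); yy,xx=np.mgrid[y0-r:y0+r+1,x0-r:x0+r+1]
    return (w*xx).sum()/w.sum(),(w*yy).sum()/w.sum()
a=load('s2');b=load('d2');k=4.4
for im,x0,l in((b,315,[(268,90),(200,155)]),(a,225-396/k,[(642,108),(552,68)])):
    px=[hole(im,(x0+(u+.5)/k-.5,225+(v+.5)/k-.5),2) for u,v in l]
    P=onz(im,px,44); d=P[0]-P[1]; print(px,P,np.linalg.norm(d),np.arctan2(d[1],d[0]),P.mean(0))
for im,n,px in((load('s0'),'s0a',(225+278.5/5-.5,165+422.5/5-.5)),(load('d0'),'d0a',(240+679.5/5-.5,180+327.5/5-.5))): print(n,onz(im,[hole(im,px,2)],44))
E
```

```text
[(np.float64(375.638326585695), np.float64(244.92037786774628)), (np.float64(360.0716919295371), np.float64(259.56349856616146))] [[ 544.299 -168.223   44.   ]
 [ 488.176 -169.733   44.   ]] 56.143715025793 0.026882626743583216 [ 516.238 -168.978   44.   ]
[(np.float64(280.4255138800593), np.float64(249.12629794447975)), (np.float64(260.0068306010929), np.float64(239.97540983606555))] [[ 543.676 -167.771   44.   ]
 [ 487.811 -169.366   44.   ]] 55.88821779737281 0.028530126528779152 [ 515.744 -168.569   44.   ]
s0a [[ 542.732 -167.859   44.   ]]
d0a [[ 542.923 -168.39    44.   ]]
```

The feet butt: the spacing is 56.1 and 55.9 mm in the two views, and foot_a was nudged about 1 mm. The target midpoint is (516.0,-168.8). For foot_b I grip the flange rim across the cradle with the tool tilted 25° outward, so the tilt at placing is -28°.

```bash
cat >> h.py <<'E'
def app(yaw,deg): t=np.deg2rad(deg); return np.array([np.sin(t)*np.cos(yaw),np.sin(t)*np.sin(yaw),-np.cos(t)])
def jaw(yaw): return np.array([-np.sin(yaw),np.cos(yaw),0])
E
python3 - <<'E'
from h import *
A=app(.33,25); G=np.array([482.8,136.1,46.8])+24*A; print(G,G-80*A)
plan(G-80*A,jaw(.33),A,8,7,.085)
E
```

```text
[492.396 139.387  25.049] [460.41  128.431  97.553]
t 7.55 pos [465.399 -68.083 172.427] j [ 0.201  0.176 -0.448 -0.    -0.943  1.406] F [ 0.433 -0.877 -0.308] w 84.6 | d/row 26.3 rot [ 0.43  -0.289  0.064]
[-0.0246, 0.0094, 0.0002, 0.061, -0.041, 0.009, 0.085]
[-0.0245, 0.0096, 0.0007, 0.061, -0.041, 0.009, 0.085]
[-0.0243, 0.0099, 0.0011, 0.061, -0.041, 0.009, 0.085]
[-0.0242, 0.0102, 0.0015, 0.061, -0.041, 0.009, 0.085]
[-0.024, 0.0105, 0.0018, 0.061, -0.041, 0.009, 0.085]
[-0.0238, 0.0109, 0.0022, 0.061, -0.041, 0.009, 0.085]
[-0.0237, 0.0112, 0.0025, 0.061, -0.041, 0.009, 0.085]
[-0.0234, 0.0116, 0.0027, 0.0, -0.0, 0.0, 0.085]
```

>>> {"api": "play_rows", "payload": {"series": [[-0.0245, 0.006, 0, 0.061, -0.041, 0.009, 0.085], [-0.0245, 0.006, 0.0005, 0.061, -0.041, 0.009, 0.085], [-0.0245, 0.007, 0.001, 0.061, -0.041, 0.009, 0.085], [-0.024, 0.008, 0.0015, 0.061, -0.041, 0.009, 0.085], [-0.024, 0.008, 0.002, 0.061, -0.041, 0.009, 0.085], [-0.024, 0.009, 0.002, 0.061, -0.041, 0.009, 0.085], [-0.0235, 0.01, 0.0025, 0.061, -0.041, 0.009, 0.085], [-0.015, 0.005, 0.0025, 0, 0, 0, 0.085], [0, 0, 0, 0, 0, 0, 0.085]]}}

```text
clock: 8.45
position: [459.9, 119.2, 140.9]
ee_rot: [-0.443, 0.314, -0.483, 0.687]
contact_force: [0.0, 0.5, -0.8]
gripper_width: 84.9
```

```bash
python3 - <<'E'
from h import *
A=app(.33,25); G=np.array([482.8,136.1,46.8])+24*A
plan(G-70*A,jaw(.33),A,3,2,.085)
E
```

```text
t 8.45 pos [459.897 119.194 140.915] j [ 0.59   0.054 -0.975  0.643 -0.162  0.708] F [ 0.042  0.499 -0.753] w 84.9 | d/row 17.9 rot [ 0.014  0.011 -0.009]
[-0.0028, 0.017, -0.0048, 0.007, 0.006, -0.004, 0.085]
[-0.0028, 0.017, -0.0049, 0.007, 0.006, -0.004, 0.085]
[-0.0029, 0.0169, -0.0051, 0.0, 0.0, -0.0, 0.085]
```

At this tilt j5 (-0.162) is at its limit, so I use a smaller tilt of 8° (final -45°) and descend in stages, watching the joints.

```bash
python3 - <<'E'
from h import *
A=app(.33,8); G=np.array([482.8,136.1,46.8])+24*A; print(G)
plan(G-70*A,jaw(.33),A,4,4,.085)
E
```

```text
[485.96  137.182  23.034]
t 8.45 pos [459.897 119.194 140.915] j [ 0.59   0.054 -0.975  0.643 -0.162  0.708] F [ 0.042  0.499 -0.753] w 84.9 | d/row 13.4 rot [-0.282  0.012 -0.007]
[-0.002, 0.0132, -0.0002, -0.071, 0.003, -0.002, 0.085]
[-0.0021, 0.0132, 0.0007, -0.071, 0.003, -0.002, 0.085]
[-0.0021, 0.0131, 0.0016, -0.071, 0.003, -0.002, 0.085]
[-0.0021, 0.013, 0.0025, -0.071, 0.003, -0.002, 0.085]
```

>>> {"api": "play_rows", "payload": {"series": [[-0.002, 0.003, 0.003, -0.071, 0.003, -0.002, 0.085], [-0.002, 0.01, 0.004, -0.071, 0.003, -0.002, 0.085], [-0.002, 0.013, 0.003, -0.071, 0.003, -0.002, 0.085], [-0.002, 0.013, 0.0025, -0.071, 0.003, -0.002, 0.085], [0, 0, 0, 0, 0, 0, 0.085]]}}

```text
clock: 8.95
position: [480.7, 127.2, 107.9]
ee_rot: [-0.529, 0.378, -0.445, 0.615]
contact_force: [0.0, -0.0, -0.3]
gripper_width: 85.0
```

```bash
python3 - <<'E'
from h import *
A=app(.33,8); G=np.array([482.8,136.1,46.8])+24*A
plan(G-35*A,jaw(.33),A,3,1,.085)
E
```

```text
t 8.95 pos [480.673 127.187 107.901] j [ 0.616  0.239 -0.611  0.09  -0.577  1.207] F [ 0.007 -0.041 -0.303] w 85.0 | d/row 17.0 rot [-0.014 -0.006  0.006]
[-0.0027, 0.0167, -0.0015, -0.014, -0.006, 0.006, 0.085]
[-0.0026, 0.0167, -0.0012, -0.0, -0.0, 0.0, 0.085]
[-0.0026, 0.0167, -0.0012, -0.0, -0.0, 0.0, 0.085]
```

>>> {"api": "play_rows", "payload": {"series": [[-0.006, 0.006, -0.003, -0.014, -0.006, 0.006, 0.085], [-0.002, 0.012, -0.001, 0, 0, 0, 0.085], [0, 0.016, 0, 0, 0, 0, 0.085], [0, 0.01, 0, 0, 0, 0, 0.085], [0, 0, 0, 0, 0, 0, 0.085]]}}

```text
clock: 9.45
position: [477.1, 132.9, 62.0]
ee_rot: [-0.533, 0.382, -0.439, 0.614]
contact_force: [-0.1, 0.6, -0.3]
gripper_width: 85.3
```

```bash
python3 - <<'E'
from h import *
A=app(.33,8); G=np.array([482.8,136.1,46.8])+24*A
plan(G,jaw(.33),A,3,2,.085)
E
```

```text
t 9.45 pos [477.146 132.946  62.039] j [ 0.624  0.317 -0.655  0.086 -0.467  1.201] F [-0.135  0.577 -0.338] w 85.3 | d/row 13.4 rot [ 0.001 -0.002 -0.001]
[-0.0004, 0.0133, 0.0014, 0.0, -0.001, -0.001, 0.085]
[-0.0004, 0.0133, 0.0014, 0.0, -0.001, -0.001, 0.085]
[-0.0004, 0.0133, 0.0014, 0.0, -0.0, -0.0, 0.085]
```

>>> {"api": "play_rows", "payload": {"series": [[0, 0.012, 0.002, 0, 0, 0, 0.085], [0, 0.013, 0.002, 0, 0, 0, 0.085], [0, 0.01, 0.001, 0, 0, 0, 0.085], [0, 0.001, 0, 0, 0, 0, 0.085]]}}

```text
clock: 9.85
position: [486.3, 135.8, 28.2]
ee_rot: [-0.532, 0.382, -0.439, 0.615]
contact_force: [-1.1, 0.1, 0.7]
gripper_width: 85.3
```

```bash
python3 - <<'E'
from h import *
A=app(.33,8); G=np.array([482.8,136.1,46.8])+24*A
plan(G,jaw(.33),A,1,1,.085)
b=snap('side','d3');a=snap('scene','s3')
i=[cv2.resize(im['color'][y:y+65,x:x+65,::-1],None,fx=6.1,fy=6.1,interpolation=cv2.INTER_CUBIC) for im,x,y in((b,225,165),(a,305,140))]
cv2.imwrite('pics/c8.png',np.hstack(i))
E
```

```text
t 9.85 pos [486.295 135.839  28.18 ] j [ 0.616  0.39  -0.672  0.104 -0.373  1.189] F [-1.105  0.126  0.698] w 85.3 | d/row 5.3 rot [-0.003 -0.001 -0.002]
[-0.0014, 0.0051, -0.0006, -0.003, -0.001, -0.002, 0.085]
```

View pics/c8.png

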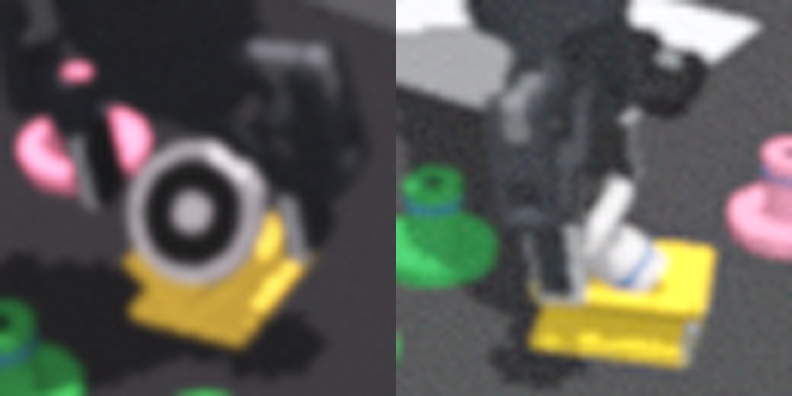

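Fingers straddle the flange: pads at x≈90 and 290 around the rim at 130–262 in the left crop. I go the last 5 mm and close.

>>> {"api": "play_rows", "payload": {"series": [[-0.0015, 0.004, -0.0005, -0.003, 0, -0.002, 0.085], [0, 0.002, 0, 0, 0, 0, 0.08], [0, 0.0005, 0, 0, 0, 0, 0.07], [0, 0, 0, 0, 0, 0, 0.064]]}}

```text
clock: 10.35
position: [487.1, 138.4, 23.6]
ee_rot: [-0.532, 0.381, -0.439, 0.615]
contact_force: [-0.0, 0.7, 0.6]
gripper_width: 64.1
```

>>> {"api": "play_rows", "payload": {"series": [[0, 0, 0, 0, 0, 0, 0.06], [0, 0, 0, 0, 0, 0, 0.056], [0, 0, 0, 0, 0, 0, 0.05], [0, 0, 0, 0, 0, 0, 0.04], [0, 0, 0, 0, 0, 0, 0.04]]}}

```text
clock: 10.85
position: [487.3, 137.8, 24.4]
ee_rot: [-0.532, 0.381, -0.44, 0.615]
contact_force: [0.0, -0.9, 0.2]
gripper_width: 54.1
```

>>> {"api": "play_rows", "payload": {"series": [[0, -0.005, 0.0007, 0, 0, 0, 0.04], [0, -0.01, 0.0014, 0, 0, 0, 0.04], [0, -0.02, 0.003, 0, 0, 0, 0.04], [0, -0.03, 0.004, 0, 0, 0, 0.04], [0, -0.03, 0.004, 0, 0, 0, 0.04], [0, -0.03, 0.004, 0, 0, 0, 0.04], [0, -0.02, 0.003, 0, 0, 0, 0.04], [0, 0, 0, 0, 0, 0, 0.04]]}}

```text
clock: 11.65
position: [484.2, 137.5, 175.0]
ee_rot: [-0.534, 0.383, -0.438, 0.614]
contact_force: [1.2, 0.8, -0.9]
gripper_width: 54.0
```

```bash
python3 - <<'E'
from h import *
A=app(.03,-45); F=np.array([516,-168.8,48+70]); G=F+24*A; print(G)
plan(G,jaw(.03),A,11,10,.04)
b=snap('side','d4');a=snap('scene','s4')
i=[cv2.resize(im['color'][y:y+65,x:x+65,::-1],None,fx=6.1,fy=6.1,interpolation=cv2.INTER_CUBIC) for im,x,y in((b,225,125),(a,315,105))]
cv2.imwrite('pics/c9.png',np.hstack(i))
E
```

```text
[ 499.037 -169.309  101.029]
t 11.65 pos [484.237 137.492 175.034] j [ 0.623  0.165 -0.483  0.054 -0.791  1.241] F [ 1.162  0.825 -0.9  ] w 54.0 | d/row 28.7 rot [-0.916  0.294  0.097]
[0.0268, 0.0056, -0.0086, -0.092, 0.029, 0.01, 0.04]
[0.0271, 0.006, -0.0073, -0.092, 0.029, 0.01, 0.04]
[0.0274, 0.0064, -0.0059, -0.092, 0.029, 0.01, 0.04]
[0.0276, 0.0066, -0.0045, -0.092, 0.029, 0.01, 0.04]
[0.0278, 0.0066, -0.0031, -0.092, 0.029, 0.01, 0.04]
[0.0279, 0.0066, -0.0016, -0.092, 0.029, 0.01, 0.04]
[0.028, 0.0064, -0.0002, -0.092, 0.029, 0.01, 0.04]
[0.028, 0.0061, 0.0012, -0.092, 0.029, 0.01, 0.04]
[0.028, 0.0056, 0.0025, -0.092, 0.029, 0.01, 0.04]
[0.028, 0.0051, 0.0039, -0.092, 0.029, 0.01, 0.04]
[0.0279, 0.0044, 0.0051, -0.0, 0.0, 0.0, 0.04]
```

View pics/c9.png

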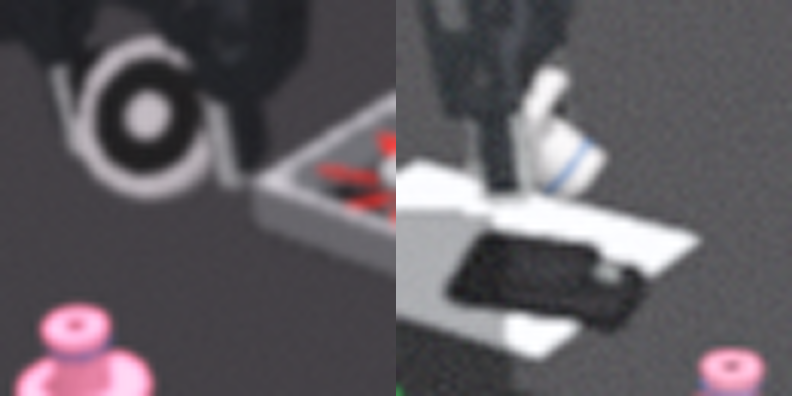

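Foot_b is held with its tilt unchanged, clear of everything, with the flange between the pads. Next, turn and carry to over the pair.

>>> {"api": "play_rows", "payload": {"series": [[0.027, 0.0055, -0.0085, -0.092, 0.029, 0.01, 0.04], [0.027, 0.006, -0.007, -0.092, 0.029, 0.01, 0.04], [0.0275, 0.0065, -0.006, -0.092, 0.029, 0.01, 0.04], [0.0275, 0.0065, -0.0045, -0.092, 0.029, 0.01, 0.04], [0.028, 0.0065, -0.003, -0.092, 0.029, 0.01, 0.04], [0.028, 0.0065, -0.0015, -0.092, 0.029, 0.01, 0.04], [0.028, 0.0065, 0, -0.092, 0.029, 0.01, 0.04], [0.028, 0.006, 0.001, -0.092, 0.029, 0.01, 0.04], [0.025, 0.003, 0.0025, -0.08, 0.025, 0.01, 0.04], [0.02, 0, 0.004, -0.05, 0.01, 0, 0.04]]}}

```text
clock: 12.75
position: [490.0, -139.0, 93.2]
ee_rot: [0.671, -0.64, 0.255, -0.274]
contact_force: [-0.4, 0.4, -0.7]
gripper_width: 54.1
```

```bash
cat >> h.py <<'E'
def held(yaw,t,F,along=22.85,side=-1.65):
    """TCP for flange mid at F"""
    A=app(yaw,t); u=app(yaw,t+90); return np.array(F,float)+along*A-side*u
E
python3 - <<'E'
from h import *
plan(held(.03,-45,[516,-168.8,48+70]),jaw(.03),app(.03,-45),4,3,.04)
E
```

```text
t 12.75 pos [ 490.005 -138.976   93.224] j [ 0.042  0.739  0.02  -0.    -1.654  1.582] F [-0.4    0.439 -0.738] w 54.1 | d/row 8.3 rot [0.017 0.02  0.008]
[0.0077, -0.003, 0.0003, 0.006, 0.007, 0.003, 0.04]
[0.0077, -0.0031, 0.0003, 0.006, 0.007, 0.003, 0.04]
[0.0077, -0.0031, 0.0004, 0.006, 0.007, 0.003, 0.04]
[0.0076, -0.0031, 0.0005, 0.0, 0.0, 0.0, 0.04]
```

>>> {"api": "play_rows", "payload": {"series": [[0.0077, -0.003, 0.0003, 0.006, 0.007, 0.003, 0.04], [0.0077, -0.003, 0.0003, 0.006, 0.007, 0.003, 0.04], [0.0077, -0.003, 0.0003, 0.006, 0.007, 0.003, 0.04], [0.004, -0.002, 0.0005, 0, 0, 0, 0.04], [0, 0, 0, 0, 0, 0, 0.04]]}}

```text
clock: 13.25
position: [498.1, -167.8, 94.2]
ee_rot: [0.662, -0.646, 0.265, -0.272]
contact_force: [-1.3, 0.1, -0.3]
gripper_width: 53.7
```

```bash
python3 - <<'E'
from h import *
plan(held(.03,-45,[516,-168.8,48+70]),jaw(.03),app(.03,-45),2,1,.04)
b=snap('side','d5');a=snap('scene','s5')
i=[cv2.resize(im['color'][y:y+75,x:x+65,::-1],None,fx=6.1,fy=6.1,interpolation=cv2.INTER_CUBIC) for im,x,y in((b,335,195),(a,235,190))]
cv2.imwrite('pics/c10.png',np.hstack(i))
E
```

```text
t 13.25 pos [ 498.062 -167.827   94.223] j [-0.004  0.752  0.052  0.02  -1.661  1.593] F [-1.264  0.12  -0.347] w 53.7 | d/row 3.6 rot [ 0.006 -0.003 -0.004]
[0.0007, -0.0033, -0.0013, 0.006, -0.003, -0.004, 0.04]
[0.0008, -0.0033, -0.0013, 0.0, -0.0, -0.0, 0.04]
```

View pics/c10.png

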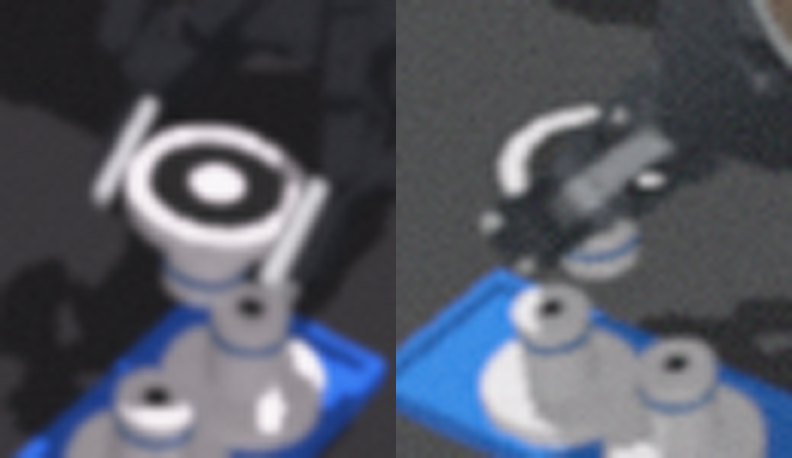

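Side crop: the flange underside ellipse spans x 125–303, y 122–245, with its hub at (217,183) and the crown's low edge at y≈303. Scene crop: the crown's low edge is at y≈279 and its right edge at 638. I fit the in-hand pose (along, side, tilt) to these.

```bash
cat > fit.py <<'E'
from h import *
from scipy.optimize import least_squares
a=load('s5');b=load('d5');k=6.1
s=read_state(); T=R.from_quat(s['ee_rot']).as_matrix(); P=s['position']
X,Y,Z=T.T; print('tool pitch',np.rad2deg(np.arctan2(Y[0],-Y[2])),'jaw z',X[2],'Z',Z)
def model(p,P=P):
    ax=np.cos(p[2])*Y+np.sin(p[2])*Z; mid=P-p[0]*Y+p[1]*Z; c=mid-4*ax
    u=X; v=np.cross(ax,u); th=np.linspace(0,2*np.pi,181)
    ring=lambda r,h:c+ax*h+r*(np.cos(th)[:,None]*u+np.sin(th)[:,None]*v)
    return c,ax,[ring(28,0),ring(28,8),ring(13,8),ring(13,40)]
S=lambda q:(q-[335,195]+.5)*k-.5
C=lambda q:(q-[235,190]+.5)*k-.5+[396,0]
def res(p):
    c,ax,r=model(p); q=S(proj(b,r[0])); e=S(proj(b,r[3])); f=C(proj(a,r[3])); h=S(proj(b,c))[0]
    o=np.array([h[0]-217,h[1]-183,q[:,0].min()-125,q[:,0].max()-303,q[:,1].min()-122,q[:,1].max()-245,e[:,1].max()-303,e[:,0].min()-160,f[:,1].max()-279,f[:,0].max()-638])
    return o
sg=1 if Z[0]>0 else -1
for w in ((22.85,-1.65*sg,sg*np.deg2rad(45)),): print('pred res px(x6)',res(w).round(0))
r=least_squares(res,[22.85,-1.65*sg,sg*.785],loss='soft_l1',f_scale=4)
c,ax,_=model(r.x); print('fit',r.x,'deg',np.rad2deg(r.x[2]),'res',r.fun.round(1)); print('origin',c,'axis',ax)
E
python3 fit.py
```

```text
tool pitch -45.358214061218185 jaw z -0.0007689512154941402 Z [ 0.702  0.018 -0.712]
pred res px(x6) [-5.  3. -2. -0. 10.  0.  6.  1.  3.  1.]
fit [24.201 -2.949  0.809] deg 46.33350663528115 res [-4.3 -1.1 -2.1  0.4  3.8 -3.3  1.1  2.7 -0.5  2.2]
origin [ 513.115 -167.011  117.416] axis [ 0.017  0.001 -1.   ]
```

The fit shows the foot level to about 1°, offset 2.9 mm short in x. I correct and lower until the crown's end is just above the neighbours, then check again.

```bash
python3 - <<'E'
from h import *
plan(held(.03,-45,[516,-168.4,88],24.2,-2.9),jaw(.03),app(.03,-45.4),4,1,.04)
E
```

```text
t 13.35 pos [ 498.037 -167.373   94.315] j [-0.003  0.752  0.051  0.02  -1.661  1.593] F [ 0.536 -0.175 -0.579] w 53.8 | d/row 6.4 rot [-0.001 -0.003 -0.004]
[0.0004, 0.004, 0.005, -0.001, -0.003, -0.004, 0.04]
[0.0004, 0.004, 0.005, -0.0, -0.0, -0.0, 0.04]
[0.0004, 0.004, 0.005, -0.0, -0.0, -0.0, 0.04]
[0.0004, 0.004, 0.005, -0.0, -0.0, -0.0, 0.04]
```

>>> {"api": "play_rows", "payload": {"series": [[0.0005, 0.004, 0.005, 0, 0, 0, 0.04], [0.0005, 0.004, 0.005, 0, 0, 0, 0.04], [0.0005, 0.004, 0.005, 0, 0, 0, 0.04], [0, 0.0035, 0.004, 0, 0, 0, 0.04], [0, 0, 0, 0, 0, 0, 0.04]]}}

```text
clock: 13.85
position: [500.6, -167.2, 68.4]
ee_rot: [0.663, -0.645, 0.265, -0.273]
contact_force: [-0.2, -0.2, -1.5]
gripper_width: 53.8
```

```bash
python3 - <<'E'
from h import *
plan(held(.03,-45,[516,-168.4,88],24.2,-2.9),jaw(.03),app(.03,-45.4),1,1,.04)
b=snap('side','d6');a=snap('scene','s6')
i=[cv2.resize(im['color'][y:y+75,x:x+65,::-1],None,fx=6.1,fy=6.1,interpolation=cv2.INTER_CUBIC) for im,x,y in((b,335,205),(a,235,200))]
cv2.imwrite('pics/c11.png',np.hstack(i))
E
```

```text
t 13.85 pos [ 500.616 -167.178   68.42 ] j [-0.003  0.785  0.043  0.021 -1.62   1.594] F [-0.157 -0.196 -1.526] w 53.8 | d/row 1.8 rot [-0.002 -0.001 -0.003]
[0.0017, -0.0005, -0.0001, -0.002, -0.001, -0.003, 0.04]
```

View pics/c11.png

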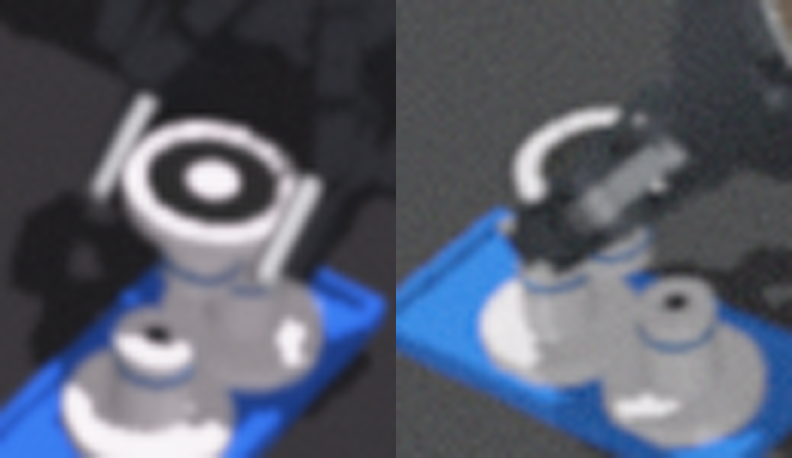

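```bash
cat > hub.py <<'E'
from h import *
def hub(n,x,y,r=6):
    im=load(n); g=im['color'].astype(float).mean(2); m=np.zeros(g.shape,np.uint8); x=int(round(x));y=int(round(y))
    m[y-r:y+r+1,x-r:x+r+1]=g[y-r:y+r+1,x-r:x+r+1]>140
    k,l,st,ce=cv2.connectedComponentsWithStats(m); i=l[y,x]; w=np.where(l==i,g-100,0); yy,xx=np.mgrid[:g.shape[0],:g.shape[1]]
    return im,((w*xx).sum()/w.sum(),(w*yy).sum()/w.sum()),st[i,4]
if __name__=='__main__':
    im,p,n=hub('d6',335+213/6.1,205+181/6.1,5); print(p,n)
    for z in(88,90,91,92,93): print(z,onz(im,[p],z))
E
python3 hub.py
```

```text
(np.float64(369.4966478592765), np.float64(234.00942582144043)) 44
88 [[ 519.791 -165.479   88.   ]]
90 [[ 517.781 -166.69    90.   ]]
91 [[ 516.776 -167.296   91.   ]]
92 [[ 515.771 -167.902   92.   ]]
93 [[ 514.766 -168.507   93.   ]]
```

```bash
python3 - <<'E'
from hub import *
from scipy.optimize import least_squares
a=load('s6');b,p,n=hub('d6',335+213/6.1,205+181/6.1,5);k=6.1
g=a['color'].astype(float).mean(2)
# subpixel edges in scene: flange left extreme (rows near crop y 165-185) and top (cols near crop x 590-610 minus 396)
for row in range(226,231): print('row',row,g[row,250:262].astype(int))
for col in range(266,271): print('col',col,g[213:223,col].astype(int))
th=np.linspace(0,2*np.pi,361); ring=lambda c,r,z:np.c_[c[0]+r*np.cos(th),c[1]+r*np.sin(th),0*th+c[2]+z]
def res(c,full=False):
    h=proj(b,c)[0]; f=(np.vstack([proj(a,ring(c,28,0)),proj(a,ring(c,28,-8))])-[235,200]+.5)*k-.5+[396,0]
    cr=(proj(a,ring(c,13,-40))-[235,200]+.5)*k-.5+[396,0]
    return np.array([(h[0]-p[0])*k*2,(h[1]-p[1])*k*2,f[:,0].min()-514,f[:,1].min()-107,(cr[:,0].max()-654)*.5])
r=least_squares(res,[516,-168,92]);print(r.x,r.fun)
E
```

```text
row 226 [ 80  81  74  83 139 205 225 215 168  95  64  60]
row 227 [ 80  82  74  87 149 210 226 207 155  84  59  67]
row 228 [ 80  79  77  92 147 210 227 208 155  88  67  67]
row 229 [ 76  78  77  81 137 205 228 222 182 115  73  61]
row 230 [ 82  82  75  79 119 188 221 228 197 135  76  59]
col 266 [ 80  80  79  77 106 179 217 181 101  67]
col 267 [ 82  81  78  77 117 188 218 167  85  66]
col 268 [ 80  77  77  81 116 186 217 153  76  64]
col 269 [ 82  78  78  78 121 192 211 148  65  62]
col 270 [ 79  80  80  80 123 179 180 117  64  62]
[ 514.966 -168.187   93.033] [-0.904 -1.652 -0.444  3.403 -3.624]
```

Triangulated foot_b is at about (515.2,-168.1) and level. Target is (516.0,-168.8). I correct by +0.5 and -1 mm and start down, watching the force.

>>> {"api": "play_rows", "payload": {"series": [[0.001, -0.0003, 0.0004, 0, 0, 0, 0.04], [0, 0.0014, 0.0014, 0, 0, 0, 0.04], [0, 0.0021, 0.0021, 0, 0, 0, 0.04], [0, 0.0021, 0.0021, 0, 0, 0, 0.04], [0, 0, 0, 0, 0, 0, 0.04]]}}

```text
clock: 14.45
position: [501.8, -168.6, 61.0]
ee_rot: [0.662, -0.645, 0.266, -0.274]
contact_force: [0.4, -0.1, -1.7]
gripper_width: 53.9
```

```bash
python3 - <<'E'
from h import *
s=read_state(); T=R.from_quat(s['ee_rot']).as_matrix(); print(s['position']-[500.616,-167.178,68.42],T, s['contact_force'])
E
```

```text
[ 1.233 -1.412 -7.423] [[ 0.028 -0.709  0.705]
 [-1.    -0.019  0.02 ]
 [-0.001 -0.705 -0.709]] [ 0.415 -0.094 -1.686]
```

>>> {"api": "play_rows", "payload": {"series": [[-0.0005, 0.0016, 0.0012, 0, 0, 0, 0.04], [0, 0.0021, 0.0021, 0, 0, 0, 0.04], [0, 0.0021, 0.0021, 0, 0, 0, 0.04], [0, 0, 0, 0, 0, 0, 0.04]]}}

```text
clock: 14.85
position: [501.5, -168.0, 52.3]
ee_rot: [0.662, -0.645, 0.266, -0.274]
contact_force: [-0.2, -0.1, -1.6]
gripper_width: 53.8
```

>>> {"api": "play_rows", "payload": {"series": [[0, 0.0021, 0.0021, 0, 0, 0, 0.04], [0, 0.0021, 0.0021, 0, 0, 0, 0.04], [0, 0.0021, 0.0021, 0, 0, 0, 0.04], [0, 0, 0, 0, 0, 0, 0.04]]}}

```text
clock: 15.25
position: [501.4, -168.0, 42.5]
ee_rot: [0.663, -0.645, 0.266, -0.274]
contact_force: [-0.7, -0.4, -1.1]
gripper_width: 53.9
```

No side force. I check by code that the neighbours have not been moved.

```bash
python3 - <<'E'
from hub import *
b=snap('side','d7');a=snap('scene','s7')
r=load('d2')
def match(im,ref,x,y,s=5,w=4):
    t=ref['color'][y-w:y+w+1,x-w:x+w+1].mean(2).astype(np.float32); g=im['color'][y-w-s:y+w+s+1,x-w-s:x+w+s+1].mean(2).astype(np.float32)
    m=cv2.matchTemplate(g,t,cv2.TM_CCOEFF_NORMED); return cv2.minMaxLoc(m)[1],np.array(cv2.minMaxLoc(m)[3])-s
print('c side',match(b,load('d6'),360,260),'a scene d6->now',match(a,load('s6'),280,249), 'a s2->s6',match(load('s6'),load('s2'),280,249),'c d2->d6',match(load('d6'),r,360,260))
g=b['color'].mean(2)
# hub now: predict
p0=proj(b,[[516,-169,66.7]])[0]; print('pred',p0)
im,p,n=hub('d7',*p0,r=5); print(p,n,[onz(im,[p],z).round(1).tolist() for z in(64.7,66.7,68)])
for z,(u,v) in((44,(360,260)),):
    gg=g[v-3:v+4,u-3:u+4].astype(int); print(gg)
E
```

```text
c side (0.9723116159439087, array([0, 0])) a scene d6->now (0.8683781027793884, array([0, 0])) a s2->s6 (0.9476215839385986, array([0, 0])) c d2->d6 (0.5217199921607971, array([0, 0]))
pred [368.925 243.823]
(np.float64(368.82482037883733), np.float64(243.8088177661659)) 47 [[[517.8, -167.7, 64.7]], [[515.9, -168.8, 66.7]], [[514.7, -169.6, 68.0]]]
[[143 141 137 135 136 140 144]
 [164 133 110 102 107 125 139]
 [200 141  82  56  67  99 131]
 [231 190 125  88  93 117 147]
 [240 231 204 181 184 190 199]
 [241 241 238 234 235 235 235]
 [229 238 241 242 242 242 241]]
```

Neighbours are unmoved and foot_b is on target at (515.9,-168.8). Continue down with about 14 mm left.

>>> {"api": "play_rows", "payload": {"series": [[0, 0.0021, 0.0021, 0, 0, 0, 0.04], [0, 0.0021, 0.0021, 0, 0, 0, 0.04], [0, 0.0014, 0.0014, 0, 0, 0, 0.04], [0, 0.0007, 0.0007, 0, 0, 0, 0.04], [0, 0, 0, 0, 0, 0, 0.04]]}}

```text
clock: 15.85
position: [501.8, -168.1, 33.4]
ee_rot: [0.662, -0.644, 0.266, -0.274]
contact_force: [1.1, -0.6, -1.2]
gripper_width: 53.7
```

>>> {"api": "play_rows", "payload": {"series": [[0, 0.0007, 0.0007, 0, 0, 0, 0.04], [0, 0.0004, 0.0004, 0, 0, 0, 0.04]]}}

```text
clock: 16.05
position: [501.9, -168.2, 31.8]
ee_rot: [0.662, -0.644, 0.266, -0.274]
contact_force: [-0.1, 0.6, -0.6]
gripper_width: 54.2
```

>>> {"api": "play_rows", "payload": {"series": [[0, 0.0007, 0.0007, 0, 0, 0, 0.04], [0, 0.0007, 0.0007, 0, 0, 0, 0.04], [0, 0, 0, 0, 0, 0, 0.04]]}}

```text
clock: 16.35
position: [501.9, -168.1, 29.7]
ee_rot: [0.662, -0.644, 0.266, -0.274]
contact_force: [-0.0, -0.3, -0.8]
gripper_width: 53.9
```

>>> {"api": "play_rows", "payload": {"series": [[0, 0.0005, 0.0005, 0, 0, 0, 0.04], [0, 0.0003, 0.0003, 0, 0, 0, 0.04]]}}

```text
clock: 16.55
position: [502.0, -168.2, 28.9]
ee_rot: [0.663, -0.644, 0.266, -0.274]
contact_force: [0.3, 0.6, 1.1]
gripper_width: 53.7
```

>>> {"api": "play_rows", "payload": {"series": [[0, 0.0003, 0.0003, 0, 0, 0, 0.04], [0, 0, 0, 0, 0, 0, 0.04]]}}

```text
clock: 16.75
position: [502.0, -168.2, 29.0]
ee_rot: [0.663, -0.644, 0.266, -0.274]
contact_force: [-0.0, -0.1, -0.8]
gripper_width: 53.9
```

>>> {"api": "play_rows", "payload": {"series": [[0, 0.0003, 0.0003, 0, 0, 0, 0.04], [0, 0, 0, 0, 0, 0, 0.04]]}}

```text
clock: 16.95
position: [502.0, -168.2, 29.0]
ee_rot: [0.663, -0.644, 0.266, -0.274]
contact_force: [1.4, 0.4, -0.3]
gripper_width: 53.8
```

```bash
python3 - <<'E'
from hub import *
for i in range(1):
    s=read_state(); print(s['position'],s['contact_force'],s['wrist_torque'])
b=snap('side','d8');a=snap('scene','s8')
p0=proj(b,[[516,-169,52]])[0]; im,p,n=hub('d8',*p0,r=5); print(p0,p,n,[onz(im,[p],z).round(1).tolist() for z in(51,52,53)])
E
```

```text
[ 501.967 -168.189   28.962] [ 1.361  0.413 -0.253] [ 0.043 -1.456 -0.023]
[368.304 249.241] (np.float64(368.4087581344902), np.float64(248.62371203904553)) 42 [[[518.6, -167.5, 51.0]], [[517.6, -168.1, 52.0]], [[516.7, -168.7, 53.0]]]
```

>>> {"api": "play_rows", "payload": {"series": [[0, 0.0006, 0.0006, 0, 0, 0, 0.04], [0, 0.0006, 0.0006, 0, 0, 0, 0.04]]}}

```text
clock: 17.25
position: [501.9, -168.2, 28.9]
ee_rot: [0.663, -0.644, 0.266, -0.273]
contact_force: [0.3, 0.7, 5.2]
gripper_width: 53.7
```

```bash
python3 - <<'E'
from hub import *
s=read_state(); print(s['position'],s['contact_force'],s['wrist_torque'])
E
```

```text
[ 501.928 -168.228   28.886] [0.31  0.72  5.174] [ 0.311 -0.336 -0.275]
```

Seated: vertical reaction of 5 N with z no longer falling. I ease off and open slowly.

>>> {"api": "play_rows", "payload": {"series": [[0, 0, 0, 0, 0, 0, 0.04], [0, 0, 0, 0, 0, 0, 0.056], [0, 0, 0, 0, 0, 0, 0.058], [0, 0, 0, 0, 0, 0, 0.06], [0, 0, 0, 0, 0, 0, 0.064], [0, 0, 0, 0, 0, 0, 0.068], [0, 0, 0, 0, 0, 0, 0.074], [0, 0, 0, 0, 0, 0, 0.08]]}}

```text
clock: 18.05
position: [501.9, -168.4, 26.8]
ee_rot: [0.663, -0.644, 0.266, -0.274]
contact_force: [1.0, 0.4, -0.3]
gripper_width: 80.0
```

```bash
python3 - <<'E'
from hub import *
s=read_state(); print(s['position'],s['contact_force'],s['wrist_torque'],s['gripper_width'])
b=snap('side','d9')
p0=proj(b,[[516,-169,52]])[0]; im,p,n=hub('d9',*p0,r=5); print(p0,p,n,[onz(im,[p],z).round(1).tolist() for z in(51,52,53)])
E
```

```text
[ 501.89  -168.386   26.824] [ 0.977  0.376 -0.346] [ 0.024 -1.412  0.012] 79.97846730508475
[368.304 249.241] (np.float64(368.45024979184006), np.float64(248.57348043297253)) 42 [[[518.7, -167.5, 51.0]], [[517.8, -168.1, 52.0]], [[516.9, -168.6, 53.0]]]
```

>>> {"api": "play_rows", "payload": {"series": [[0, -0.004, 0, 0, 0, 0, 0.08], [0, -0.01, 0, 0, 0, 0, 0.08], [0, -0.02, 0, 0, 0, 0, 0.08], [0, -0.03, 0, 0, 0, 0, 0.08], [0, -0.04, 0, 0, 0, 0, 0.08], [0, -0.04, -0.01, 0, 0, 0, 0.08], [0, -0.04, -0.02, 0, 0, 0, 0.08], [0, -0.02, -0.01, 0, 0, 0, 0.08], [0, 0, 0, 0, 0, 0, 0.08]]}}

```text
clock: 19.0
position: [624.5, -165.1, 209.1]
ee_rot: [0.663, -0.644, 0.267, -0.273]
contact_force: [-0.2, -0.1, 0.2]
gripper_width: 80.1
```

```bash
python3 - <<'E'
from hub import *
s=read_state(); print(s['position'],s['clock'],s['contact_force'])
b=snap('side','d10');a=snap('scene','s10')
p0=proj(b,[[517,-168.5,52]])[0]; im,p,n=hub('d10',*p0,r=5); print(p,n,[onz(im,[p],z).round(1).tolist() for z in(51,52,53)])
p0=proj(a,[[517,-168.5,52]])[0]; im,p,n=hub('s10',*p0,r=4); print(p0,p,n,onz(im,[p],52))
i=[cv2.resize(im['color'][y:y+75,x:x+65,::-1],None,fx=6.1,fy=6.1,interpolation=cv2.INTER_CUBIC) for im,x,y in((b,335,215),(a,240,210))]
cv2.imwrite('pics/c12.png',np.hstack(i))
E
```

```text
[ 624.45  -165.142  209.121] 19.0 [-0.249 -0.092  0.18 ]
(np.float64(368.4693112713902), np.float64(248.5532456512516)) 41 [[[518.8, -167.5, 51.0]], [[517.9, -168.1, 52.0]], [[516.9, -168.6, 53.0]]]
[270.165 241.749] (np.float64(270.44650697065396), np.float64(241.52160517599938)) 42 [[ 517.002 -167.608   52.   ]]
```

View pics/c12.png

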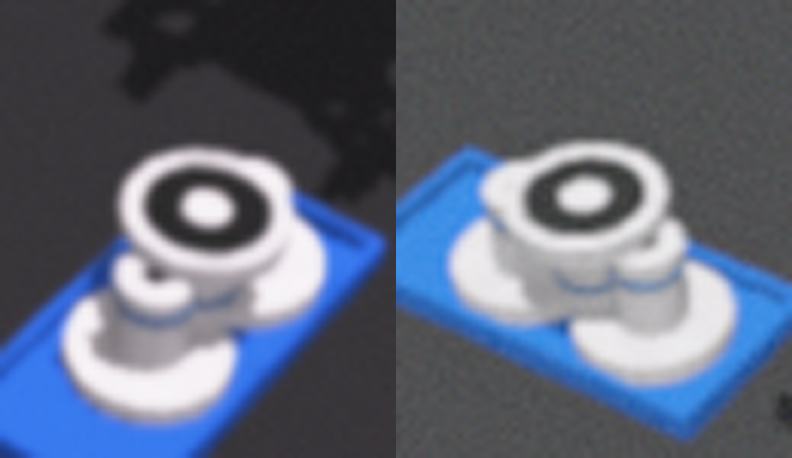

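The foot is nested crown down between the two, all three standing in the tray: hub at side crop (208,207) and scene crop (584,196). I check level and height by fitting the dark ring in both views.

```bash
python3 - <<'E'
from hub import *
from scipy.optimize import least_squares
E=[]
for n,(u,v) in(('d10',(335+208/6.1,215+207/6.1)),('s10',(240+188/6.1,210+196/6.1))):
    im=load(n); g=im['color'].astype(np.float32).mean(2); pts=[]
    for t in np.linspace(0,2*np.pi,72,endpoint=False):
        r=np.arange(4,15,.1); x=(u+r*np.cos(t)).astype(np.float32); y=(v+.8*r*np.sin(t)).astype(np.float32)
        q=cv2.remap(g,x[None],y[None],cv2.INTER_LINEAR)[0]; k=np.argmin(q); j=np.argmax(q[k:k+40]>130)
        if j: pts.append((x[k+j],y[k+j]))
    E.append((im,np.array(pts)))
print([len(e[1]) for e in E])
th=np.linspace(0,2*np.pi,360,endpoint=False)
def res(p):
    c=p[:3]; nrm=np.array([p[3],p[4],1]); nrm/=np.linalg.norm(nrm); ex=np.cross([0,1,0],nrm); ex/=np.linalg.norm(ex); ey=np.cross(nrm,ex)
    o=[]
    for im,pt in E:
        q=proj(im,c+p[5]*(np.cos(th)[:,None]*ex+np.sin(th)[:,None]*ey)); ctr=q.mean(0)
        a1=np.arctan2(*(q-ctr).T[::-1]); rr=np.linalg.norm(q-ctr,axis=1); s=np.argsort(a1)
        a2=np.arctan2(*(pt-ctr).T[::-1]); o.append(np.linalg.norm(pt-ctr,axis=1)-np.interp(a2,a1[s],rr[s],period=2*np.pi))
    return np.concatenate(o)
r=least_squares(res,[517,-168,52,0,0,20],loss='soft_l1',f_scale=.3); J=r.jac; cov=np.linalg.inv(J.T@J)*np.mean(r.fun**2)
print('centre',r.x[:3],'tilt deg',np.rad2deg(r.x[3:5]),'R',r.x[5],'sd',np.sqrt(np.diag(cov)))
# neighbours, via blue-cap-free check: flange/crown template shift of foot a (scene) and c (side)
for n0,n1,x,y in(('d2','d10',360,260),('s2','s10',280,249)):
    A=load(n0)['color'].mean(2).astype(np.float32);B=load(n1)['color'].mean(2).astype(np.float32)
    # lower-left / lower-right flange rim patch
    cx,cy=(352,275) if n0[0]=='d' else (287,268)
    w=6; t=A[cy-w:cy+w+1,cx-w-3:cx+w+4]; m=cv2.matchTemplate(B[cy-w-4:cy+w+5,cx-w-7:cx+w+8],t,cv2.TM_CCOEFF_NORMED); print(n0,cv2.minMaxLoc(m)[1],np.array(cv2.minMaxLoc(m)[3])-4)
E
```

```text
[72, 72]
centre [ 517.298 -168.364   52.271] tilt deg [-0.944  0.897] R 20.26257678418941 sd [0.035 0.043 0.038 0.002 0.003 0.031]
d2 0.9866554141044617 [0 0]
s2 0.9991118907928467 [0 0]
```

```bash
python3 -c "
from bench import *
print(job_done())"
```

```text
the job is handed in; nothing more can be done
None
```

All three feet are packed in the blue tray and I handed the job in after about 19 s of robot time; no verdict was reported.

**What I did:** I stood foot_c in the tray and slid it until its flange butted foot_a's, which nudged foot_a about 1 mm, then let go. Then I lifted foot_b out of the cradle by its flange rim, turned it crown down, and lowered it between the two. I pressed until the wrist felt about 5 N, then released it and drew the arm clear.

**Last checks:**
- **Butted pair:** the two crowns measured 56.1 and 55.9 mm apart in the two cameras; 56 mm is flange to flange. They showed no shift in the pictures after the nesting.
- **foot_b height:** its flat face is at z = 52.3 mm, against 52 mm expected when seated.
- **foot_b position:** it is 0.4 mm off the line of the two feet across the tray, and about 1.3 mm off their midpoint along it. The play there is 2 mm either way.
- **foot_b level:** the fit gave about 0.9° of tilt about each axis, which I put down to camera calibration error.
- **Other objects:** I did not re-measure the mouse, jar, fan and screwdriver; no move was planned near them.

**What disagreed:**
- A first attempt to fit foot_b's angle in the cradle came out wrong, so I used the angle given in the task.
- The 25° grasp tilt put joint 5 (-0.162) at its -0.16 limit, so I switched to 8°.
- The side camera alone put foot_b's x 0.6 to 0.9 mm farther out than the scene camera and the two-view fit.

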